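# Tension the belt drive of a cake turntable

### The job

Take up the slack in the cake turntable's belt drive: lift the spring-loaded knob on the end of the tensioner arm, swing the arm against its spring until its pointer stands in the working range between the two heavy marks of the scale, and let the knob's pin drop fully home into the hole there, so that the arm stays put when you let go. Feel for the hole gently with only its own spring pressing the pin and without ramming it, do not push the pointer past the working range, do not let the arm fly back, and leave the jar, the timer and the scraper where they are.

Things in the scene. Friction and masses are not known exactly. Their poses are not given: they have to be found in the camera images.
- drive_unit: Belt drive of a cake turntable, fixed: white housing 250 x 215 mm, steel cover top at 60 mm (belt under it), turntable at its right (264 mm white disc, top at 76 mm). On the cover: sprung arm, arc plate with three holes, outside it an arc scale. Origin on the worktop below the arm's pivot; housing x -180 to 70, y -86 to 130 mm; disc axis at x 35, y -240; -x is the front with the scale, z up.
- knob_center (a point): Centre of the black plunger knob at the arm's end, 110 mm from the pivot axis: upright cylinder 26 mm across, 25 mm high, free all round; centre 108 mm above the worktop when fully down. The arm under it is 25 to 30 mm wide with its top at 82 mm; a hex collar 20 mm across reaches up to 91 mm.
- pin_tip (a point): Lower tip of the plunger's round-nosed steel pin, 7.2 mm thick, rigid with the knob, under the arm's end. Off the holes it rides on the hole plate, where friction can hold the arm though the pin is not home. More than 20 N between pin and plate counts as forcing it.
- scale_mid (a point): Middle of the working range on the aluminium scale, 157 mm from the pivot axis, fixed to the housing. The scale has a fine mark every 0.05 rad; two long heavy marks at 0.51 and 0.73 rad, joined by a line along the rim, bound the working range. The pointer at the arm's end runs over it.
- nominal_hole (a point): Nominal place of the middle hole, on the top of the hole plate (69.5 mm high, 9.5 mm thick), fixed to the housing. Holes are 8.8 mm across, 0.24 rad apart, nominally at 0.38, 0.62 and 0.86 rad. The plate is clamped through slots: all true holes lie together up to 0.09 rad lower or higher, to be felt. Just one lies in the working range.
- tension_arm (a joint): Arm deflection about the pivot, rad: 0 at rest, at most 0.90, growing counter-clockwise seen from above. The arm points along the unit's -x turned by (value - 0.62) about z: the knob starts left and moves right, seen from the front. A spring drives it back (1 N at the knob at rest, 3.3 N in the working range). Past 0.76 the belt is overstretched.
- index_plunger (a joint): Lift of knob and pin, m: 0 fully down, at most 0.016; a spring presses it down with 10 to 13 N. On the plate's top it reads 0.008, home in a hole 0. At rest the pin hangs before the plate's end, which blocks the arm until the pin is lifted more than 0.008. A pin in a hole holds the arm.
- jar_honey: Glass jar with a green lid, 64 mm across, 84 mm high, loose, left of the drive unit. Origin: centre of its underside.
- timer: Round wind-up kitchen timer, 62 mm across, 45 mm high, loose, in front of the drive unit to the right. Origin: centre of its underside.
- bench_scraper: Bench scraper, steel blade with wooden grip, 134 x 154 x 19 mm, lying loose in front of the turntable. Origin: centre of its underside.

How it is judged:
By the outcome, as a careful person would: the job done as asked, in the order asked, and still so for the second after the job is handed in, with the robot touching nothing.
It also fails if it takes over 43 s, if anything falls off the work surface, if the arm or the gripper's body presses on something with over 40 N, if the wrist force passes 120 N, or if a joint passes its speed limit or range.

### The arm

A 6-joint arm with a two-finger parallel gripper is mounted at the origin on a cart in front of the work surface, level with it; the furniture and walls round the work are solid. World frame = base frame: x ahead of the robot, y to its left, z up, the work surface at z = 0. Lengths are in m, angles in rad, forces in N, time in s.
With the tool pointing down it reaches from about 0.2 to 0.875 m from the base axis. Payload 3.4 kg.
Tool frame: the origin (TCP) lies at the very end of the fingers, on their centre line; the grasp point (between the pads) lies 19 mm behind it; x points along the fingers, z is the direction in which the jaws open and shut, and the axes are right-handed (so a half turn about x gives the same grasp; the last joint's range is limited). The gripper opens to 94 mm and grips with 3 to 60 N. Pads are 16 mm wide; open, the fingers measure 119 mm over their backs; the gripper's body (75 mm by 177 mm) begins 78 mm behind the grasp point.
Start: joints at [-1.437, 0.276, 1.505, -0, 1.361, -0.121], TCP at [0.145, -0.556, 0.205] pointing down, gripper open.
Joint ranges: [-2.89, 2.89], [-0.75, 2.08], [0.22, 2.7], [-1.18, 4.32], [0.11, 2.71], [-2.7, 2.7]. Speed limits (rad/s): [2.57, 2.57, 3.14, 3.14, 3.14, 3.14].

### API

Orientations are given as a unit quaternion [w, x, y, z].
In Python, from bench import manip gives the robot as it stands. The module is installed in compiled form; this text tells all that it offers.
- The arm moves only by the tool send_rows, never from a script. Its argument "steps" is a list of rows, each a list of 3 entries, a list of its own where there are three numbers: the turn, a rotation vector about the tool's x, y, z in degrees, then the shift along the tool's x, y, z in m, then the opening, from 0 (shut) to 1 (fully open). In form: [[[rx, ry, rz], [tx, ty, tz], gripper], ...]. A call has 1 to 20 rows; each row shifts and turns the commanded pose from where the row before left it, along the tool's axes as they then stand; what a row does not reach is not made up. A row lasts 1/10 s, in which the tool goes at most 50 mm and 8.59 degrees, less where a joint would pass 70% of its speed; a pose out of reach is approached as far as the arm can. A call with a gripper value outside its range is refused whole. The fingers move at their own pace and stop on an object; the grip force is fixed at half the most. Time passes only in rows, so rows that do not move let the fingers close. It gives the time, the measured TCP pose, the force and the opening at its end, in the units of the state.
- manip.read_state(): the state, without advancing time (a new reading comes with each control period).
- manip.read_camera(name): name is "side" or "top" or "wrist"; returns the picture (480x640x3 uint8, blue, green, red); there is no depth.
- manip.camera_model(name): a dict with "fx", "fy", "cx", "cy" (pixels), "k1" (the pictures are not rectified: a ray, as slopes to the right and down, at radius r is drawn at 1 + k1 r^2 times it, then the intrinsics apply), "world_to_cam" (4x4, takes a point from world to camera coordinates). Camera axes: x right, y down, z forward; pixel columns grow to the right and rows downward; lengths in m; the calibration is good to about 2 mm. A picture is of the moment at which its call begins: read the wrist's pose just before it. camera_model takes no time and is no camera call; for the wrist camera it gives the pose at the moment of the call.
- manip.job_done(): hands the job in, once; it reports no verdict.
Trained networks look in the newest picture that a camera, given by its name, has taken for a name from the list of things; names that differ only in an ending like _2 or _b are one class to them, and where a whole thing is asked for, a point or a joint stands for the part that bears it (a point fixed in the world has none). Each returns a list of dicts, best first, with "confidence" (0 to 1); they miss things now and then, are a little off and sometimes report something else, mostly with a low value. They report only what shows in the picture. A call takes as long as a camera call.
- manip.cut_out(camera, name): "mask" (480x640 bool, what is visible of it) and "bbox" ([left, top, width, height] in pixels, round what is visible of it).
The state is a dict: "time": time; "joint_positions": joint angles; "joint_velocities": joint speeds; "tau": joint torques, N m; "position": TCP position; "tcp_rot": TCP orientation; "ft_force": force on the tool from outside, world axes, zero at the start; "ft_torque": the same for the moment, N m; "gripper_width": finger opening in m.
Only numpy, scipy, OpenCV 4.12 (cv2) and the standard library are available. Lean on these libraries where they do the work, as an engineer would, in place of code of your own. Each camera call takes 0.05 s, during which the arm holds its last target. There are 200 camera calls.

## Working session

There is one attempt and no reset: what is moved stays moved. The work goes in short steps, Python scripts to look and compute and a tool call to move; the robot and the scene stay as the last step left them, time stands still between calls to the robot, and variables do not carry over. Pictures are saved under pics/ and viewed, about 8 in all and at most 12, crops included, and the job is handed in when it is done.

Besides the shell and the picture viewer there is one more tool, called after "Emit:" by a JSON object that holds its "fn" and its "kwargs". send_rows: Moves the arm, as the interface text tells. Its arguments: {"type":"object","properties":{"steps":{"type":"array"}},"required":["steps"]}

```bash
mkdir -p pics; python3 - <<'E'
from bench import manip
import cv2,numpy as np
s=manip.read_state(); print(s)
a=manip.read_camera("side"); b=manip.read_camera("top")
cv2.imwrite("pics/side0.png",a); cv2.imwrite("pics/top0.png",b)
for c in("side","top"):
    m=manip.camera_model(c); print(c,{k:np.round(v,4).tolist() for k,v in m.items()})
    for n in("drive_unit","knob_center","tension_arm","jar_honey","timer","bench_scraper","scale_mid"):
        try:
            r=manip.cut_out(c,n)
            for d in r[:1]:
                ys,xs=np.nonzero(d["mask"]); print(n,round(d["confidence"],2),d["bbox"],xs.mean().round(1),ys.mean().round(1))
        except Exception as e: print(n,e)
E
```

```text
{'time': 0.0, 'joint_positions': array([-1.43697943e+00,  2.76583007e-01,  1.50611452e+00, -1.61623433e-05,
        1.36071089e+00, -1.20993308e-01]), 'joint_velocities': array([-0.00074796, -0.00103552,  0.0001313 , -0.00111378, -0.00028168,
        0.00118226]), 'tau': array([ 2.35361069e-03, -4.04583764e+01, -2.37227118e+01,  7.05714338e-02,
        3.44554929e-02, -1.52027765e-04]), 'position': array([ 0.14485117, -0.55586519,  0.20461901]), 'tcp_rot': array([ 0.55901756,  0.43286304,  0.55993909, -0.43196895]), 'ft_force': array([-0.11261395,  0.26881048,  0.05198558]), 'ft_torque': array([-0.00196944, -0.03772381, -0.00271769]), 'gripper_width': 0.09401283907799186}
side {'fx': 443.2703, 'fy': 443.2703, 'cx': 319.0593, 'cy': 242.4437, 'k1': -0.0247, 'world_to_cam': [[-0.8831, -0.4689, 0.016, 0.3983], [-0.2144, 0.3729, -0.9028, 0.2295], [0.4173, -0.8007, -0.4299, 1.0638], [0.0, 0.0, 0.0, 1.0]]}
drive_unit 0.92 [233.2, 210.7, 108.3, 98.8] 294.2 259.1
knob_center 0.47 [291.1, 250.5, 7.9, 16.8] 293.6 258.5
tension_arm 0.79 [274.2, 244.9, 24.6, 31.6] 288.0 260.9
jar_honey 0.97 [230.7, 308.0, 29.3, 48.0] 244.4 329.9
timer 0.49 [381.0, 252.4, 11.5, 16.3] 384.8 260.9
bench_scraper 0.72 [373.9, 224.6, 29.5, 22.4] 388.7 237.0
scale_mid 0.95 [234.4, 207.9, 108.2, 103.8] 294.3 259.0
top {'fx': 536.6988, 'fy': 536.6988, 'cx': 323.882, 'cy': 241.8304, 'k1': -0.0577, 'world_to_cam': [[0.0004, -0.9999, 0.0116, -0.0707], [-0.9975, -0.0012, -0.0706, 0.4674], [0.0706, -0.0116, -0.9974, 1.4562], [0.0, 0.0, 0.0, 1.0]]}
drive_unit 0.58 [253.8, 128.7, 185.6, 132.3] 343.7 192.9
knob_center 0.62 [273.6, 218.5, 7.4, 12.2] 277.6 224.5
tension_arm 0.69 [273.2, 184.6, 37.7, 50.7] 289.7 207.5
jar_honey 0.66 [170.4, 218.3, 36.1, 30.4] 187.8 233.2
timer 0.74 [367.9, 280.2, 19.9, 22.4] 377.2 292.6
bench_scraper 0.87 [422.6, 243.3, 63.6, 64.2] 455.8 275.7
scale_mid 0.65 [254.8, 125.4, 184.3, 136.0] 343.6 192.8
```

```bash
python3 - <<'E'
import cv2
b=cv2.imread("pics/top0.png")[110:320,160:500]; cv2.imwrite("pics/top0c.png",cv2.resize(b,(800,494),interpolation=cv2.INTER_CUBIC))
E
```

```text
(no output)
```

View pics/side0.png

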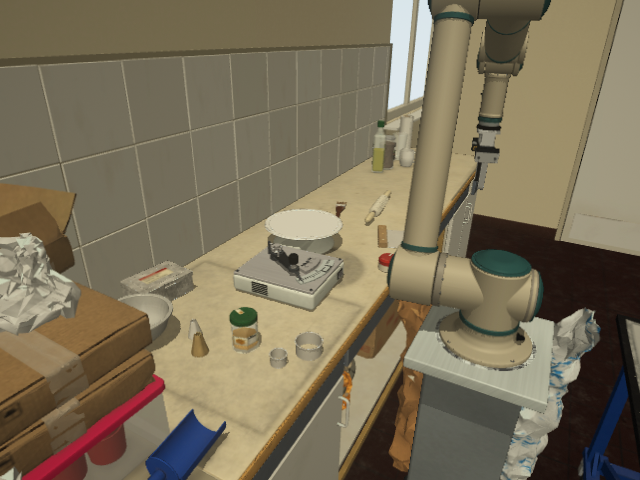

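View pics/top0c.png

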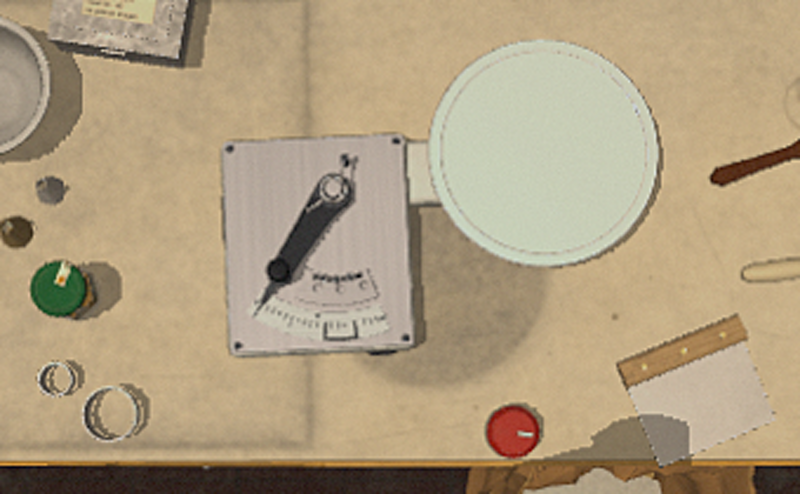

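The side view shows the unit left of the robot's reach with the knob at about (291,256). In the top crop (scale 2.353, offset 160,110) the pivot is at (333,187), the knob at (279,270), the disc centre at (544,153), and the heavy marks run from about (325,338) to (357,335).

```bash
cat > h.py <<'E'
from bench import manip
import cv2,numpy as np
from scipy.spatial.transform import Rotation as R
def ray(c,uv,m=None):
    m=m or manip.camera_model(c)
    d=np.array([(uv[0]-m["cx"])/m["fx"],(uv[1]-m["cy"])/m["fy"]]); s=d.copy()
    for _ in range(20): s=d/(1+m["k1"]*(s@s))
    T=np.linalg.inv(m["world_to_cam"]); return T[:3,3],T[:3,:3]@np.r_[s,1]
def atz(c,uv,z,m=None):
    o,d=ray(c,uv,m); return o+d*(z-o[2])/d[2]
def proj(c,p,m=None):
    m=m or manip.camera_model(c); q=m["world_to_cam"]@np.r_[p,1]; s=q[:2]/q[2]; s=s*(1+m["k1"]*(s@s))
    return np.array([s[0]*m["fx"]+m["cx"],s[1]*m["fy"]+m["cy"]])
def rot(st): w,x,y,z=st["tcp_rot"]; return R.from_quat([x,y,z,w])
E
python3 - <<'E'
from h import *
P=lambda x,y:(160+(x+.5)/2.353-.5,110+(y+.5)/2.353-.5)
piv=atz("top",P(333,187),.085); kn=atz("top",P(279,270),.12); di=atz("top",P(544,153),.076)
kn2=atz("top",(277.6,224.5),.112)
print("piv",piv,"knob",kn,kn2,"disc",di)
v=di-piv; yaw=np.arctan2(v[1],v[0])-np.arctan2(-.240,.035); print("yaw",yaw,"dist",np.hypot(*v[:2]),.2425)
v=kn-piv; print("arm r",np.hypot(*v[:2]),"ang",np.arctan2(v[1],v[0])-np.pi-yaw)
for x,y in((228,148),(397,140),(406,338),(238,346)):
    q=atz("top",P(x,y),.06)-piv; print(R.from_euler('z',-yaw).apply(q)[:2])
for n,q,z in(("jar",(187.8,233.2),.084),("timer",(377.2,292.6),.04)): print(n,atz("top",q,z))
o,d=ray("side",(293.6,258.5)); k=kn; t=(k-o)@d/(d@d); print("side miss",o+t*d-k)
st=manip.read_state(); print(rot(st).as_matrix().round(3))
E
```

```text
piv [ 0.60167424 -0.00974975  0.085     ] knob [0.50451356 0.04749637 0.12      ] [0.50523316 0.049846   0.112     ] disc [ 0.64283454 -0.24829842  0.076     ]
yaw 0.026049815627027906 dist 0.24207362551210754 0.2425
arm r 0.112771072420116 ang -0.5584829991625011
[0.05228307 0.11966769]
[ 0.05688846 -0.07374467]
[-0.17010868 -0.07795486]
[-0.17441565  0.1120112 ]
jar [0.48495149 0.28765874 0.084     ]
timer [ 0.32907322 -0.21351296  0.04      ]
side miss [-0.0024588   0.00511127 -0.01082529]
[[ 0.     0.968  0.252]
 [-0.     0.252 -0.968]
 [-1.    -0.     0.   ]]
```

Emit:
{"fn": "send_rows", "kwargs": {"steps": [[[0, 0, 0], [-0.002, 0.0337, -0.033], 1], [[0, 0, 0], [-0.002, 0.0337, -0.033], 1], [[0, 0, 0], [-0.002, 0.0337, -0.033], 1], [[0, 0, 0], [-0.002, 0.0337, -0.033], 1], [[0, 0, 0], [-0.002, 0.0337, -0.033], 1], [[0, 0, 0], [-0.002, 0.0337, -0.033], 1], [[0, 0, 0], [-0.002, 0.0337, -0.033], 1], [[0, 0, 0], [-0.002, 0.0337, -0.033], 1], [[0, 0, 0], [-0.002, 0.0337, -0.033], 1], [[0, 0, 0], [-0.002, 0.0337, -0.033], 1], [[0, 0, 0], [-0.002, 0.0337, -0.033], 1], [[0, 0, 0], [-0.002, 0.0337, -0.033], 1], [[0, 0, 0], [-0.002, 0.0337, -0.033], 1], [[0, 0, 0], [-0.002, 0.0337, -0.033], 1], [[0, 0, 0], [-0.002, 0.0337, -0.033], 1], [[-8.2, 0, 0], [0, 0, 0], 1], [[-8.2, 0, 0], [0, 0, 0], 1], [[-8.2, 0, 0], [0, 0, 0], 1], [[-8.2, 0, 0], [0, 0, 0], 1], [[-8.2, 0, 0], [0, 0, 0], 1]]}}

```text
time: 2.8
position: [0.5093, 0.0501, 0.2354]
tcp_rot: [0.676, 0.207, 0.676, -0.207]
ft_force: [-0.1, 0.1, -0.5]
gripper_width: 0.0937
```

Emit:
{"fn": "send_rows", "kwargs": {"steps": [[[-8.2, 0, 0], [0, 0, 0], 1], [[-8.2, 0, 0], [0, 0, 0], 1], [[-8.2, 0, 0], [0, 0, 0], 1], [[-8.2, 0, 0], [0, 0, 0], 1], [[-8.2, 0, 0], [0, 0, 0], 1], [[-8.2, 0, 0], [0, 0, 0], 1], [[-8.2, 0, 0], [0, 0, 0], 1], [[-8.2, 0, 0], [0, 0, 0], 1], [[-8.2, 0, 0], [0, 0, 0], 1], [[-8.2, 0, 0], [0, 0, 0], 1], [[-8.2, 0, 0], [0, 0, 0], 1], [[0, 0, 0], [0, 0, 0], 1], [[0, 0, 0], [0, 0, 0], 1]]}}

```text
time: 4.1
position: [0.5093, 0.05, 0.2355]
tcp_rot: [0.625, -0.33, 0.625, 0.33]
ft_force: [-0.1, 0.1, 1.1]
gripper_width: 0.0939
```

```bash
python3 - <<'E'
from h import *
st=manip.read_state(); print(st["time"],st["position"],st["joint_positions"].round(2),st["ft_force"].round(2)); print(rot(st).as_matrix().round(3))
m=manip.camera_model("wrist"); np.save("m1.npy",m,allow_pickle=True)
a=manip.read_camera("wrist"); cv2.imwrite("pics/w1.png",a)
for n in("knob_center","tension_arm"):
    for d in manip.cut_out("wrist",n)[:2]: print(n,d["confidence"],d["bbox"])
print("fx",m["fx"],"cam pos",np.linalg.inv(m["world_to_cam"])[:3,3], "knob pred",proj("wrist",[.508,.05,.12],m))
E
```

```text
4.1 [0.5093417  0.04996525 0.23549551] [-0.04  0.16  1.58 -0.    1.4  -1.01] [-0.15  0.15  1.14]
[[ 0.    -0.825  0.565]
 [-0.     0.565  0.825]
 [-1.    -0.     0.   ]]
knob_center 0.94 [306.5, 215.8, 28.5, 25.9]
knob_center 0.34 [157.8, 107.2, 274.9, 318.7]
tension_arm 0.89 [303.2, 162.7, 40.3, 172.9]
fx 352.5562828554846 cam pos [0.45457932 0.0868486  0.41519744] knob pred [321.74361883 232.6348533 ]
```

View pics/w1.png

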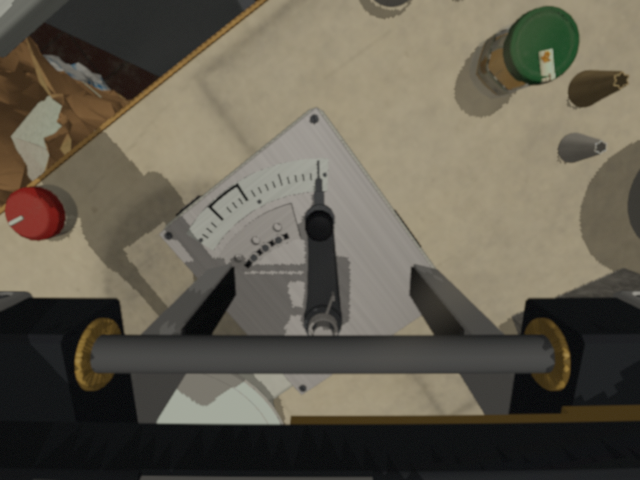

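The wrist view shows the knob at about (319,222), the pivot at (323,326), and the heavy marks near (213,207) to (241,186). Three plate holes show at about (238,259), (255,240) and (277,227). I'll enlarge it to measure the holes.

```bash
python3 - <<'E'
import cv2
b=cv2.imread("pics/w1.png")[150:290,180:360]; cv2.imwrite("pics/w1c.png",cv2.resize(b,(765,595),interpolation=cv2.INTER_CUBIC))
E
```

```text
(no output)
```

View pics/w1c.png

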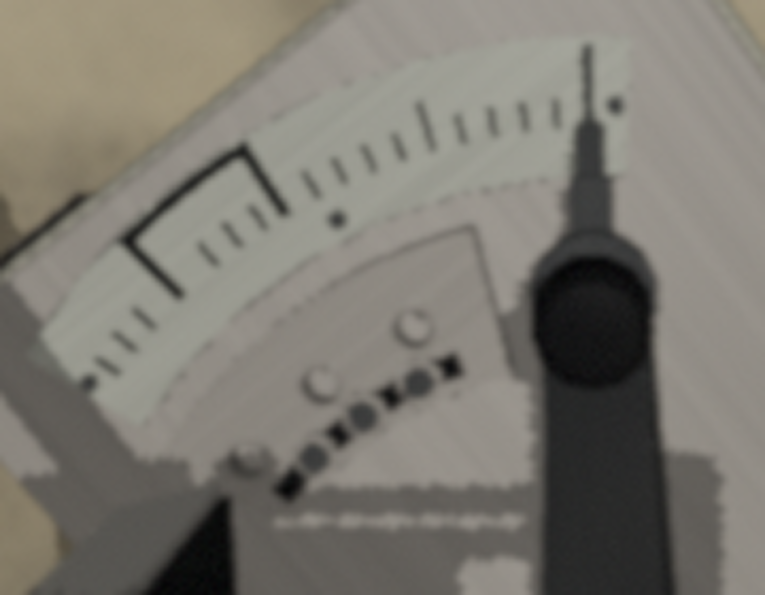

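```bash
python3 - <<'E'
from h import *
from scipy.optimize import least_squares
m=np.load("m1.npy",allow_pickle=True).item()
P=lambda x,y:(180+(x+.5)/4.25-.5,150+(y+.5)/4.25-.5)
A=lambda x,y,z:atz("wrist",P(x,y),z,m)[:2]
kn=A(594,320,.1205); H=[A(*q,.0695) for q in((413,328),(321,384),(250,460))]
for zs in (.0605,.0695):
  M=[(.51,A(247,150,zs)),(.51,A(285,213,zs)),(.73,A(128,240,zs)),(.73,A(180,297,zs))]; tip=A(588,46,zs+.003)
  u=lambda t,y:np.array([-np.cos(t-.62+y),-np.sin(t-.62+y)])
  def f(p):
    o=p[:2];y=p[2];r=list(o+.11*u(0,y)-kn)
    for t,q in M: d=q-o; r.append(d@np.array([-u(t,y)[1],u(t,y)[0]]))
    for i,h in enumerate(H): r+=list(o+.11*u(p[3]+.24*(i-1),y)-h)
    return np.array(r)
  s=least_squares(f,[.6,-.01,.026,.62]); o=s.x[:2];y=s.x[2]
  print(zs,s.x.round(4),(f(s.x)*1e3).round(1))
  ang=lambda q:(np.arctan2(*(o-q)[::-1])-y+.62).round(3)
  print("knob",kn,np.hypot(*(kn-o)),ang(kn),"tip",ang(tip),"marks",[(ang(q),np.hypot(*(q-o)).round(3)) for _,q in M],"holes",[(ang(q),np.hypot(*(q-o)).round(3)) for q in H])
  print("piv px z.085",proj("wrist",[*o,.085],m), "fit knob",o+.11*u(0,y))
E
```

```text
0.0605 [ 0.5952 -0.0058  0.0737  0.6398] [ 0.  -0.8 -0.6  0.4 -0.4  1.2 -0.4  0.4  0.2  0.1  0.4 -0.2]
knob [0.50121718 0.05220058] 0.11042375386143687 -0.006 tip -0.011 marks [(np.float64(0.507), np.float64(0.164)), (np.float64(0.513), np.float64(0.147)), (np.float64(0.728), np.float64(0.166)), (np.float64(0.738), np.float64(0.148))] holes [(np.float64(0.402), np.float64(0.11)), (np.float64(0.64), np.float64(0.11)), (np.float64(0.877), np.float64(0.11))]
piv px z.085 [324.8810025  324.15347869] fit knob [0.50122089 0.05139515]
0.0695 [ 0.5949 -0.0063  0.0552  0.6535] [ 0.8  0.4 -0.3  0.3 -0.8  0.4 -0.7  0.3 -0.1  0.  -0.1 -0.3]
knob [0.50121718 0.05220058] 0.11047793585782398 0.007 tip 0.003 marks [(np.float64(0.508), np.float64(0.164)), (np.float64(0.512), np.float64(0.147)), (np.float64(0.725), np.float64(0.165)), (np.float64(0.733), np.float64(0.147))] holes [(np.float64(0.415), np.float64(0.109)), (np.float64(0.654), np.float64(0.11)), (np.float64(0.891), np.float64(0.11))]
piv px z.085 [324.2663383  324.22679265] fit knob [0.50200667 0.05255805]
```

Emit:
{"fn": "send_rows", "kwargs": {"steps": [[[0, 0, 0], [0.02, 0.0076, -0.0028], 0.6], [[0, 0, 0], [0.035, 0, 0], 0.55], [[0, 0, 0], [0.035, 0, 0], 0.55], [[0, 0, 0], [0.025, 0, 0], 0.55], [[0, 0, 0], [0.014, 0, 0], 0.55], [[0, 0, 0], [0.01, 0, 0], 0.55], [[0, 0, 0], [0.0045, 0, 0], 0.55], [[0, 0, 0], [0, 0, 0], 0.55]]}}

```text
time: 5.05
position: [0.5016, 0.0519, 0.0918]
tcp_rot: [0.625, -0.331, 0.625, 0.331]
ft_force: [-0.5, -0.3, -0.5]
gripper_width: 0.0515
```

```bash
python3 - <<'E'
from h import *
st=manip.read_state(); print(st["time"],st["position"],st["ft_force"].round(2),st["gripper_width"])
a=manip.read_camera("wrist"); cv2.imwrite("pics/w2.png",a[120:440,120:520])
E
```

```text
5.05 [0.50156734 0.05190111 0.09184522] [-0.53 -0.26 -0.48] 0.051522115601185005
```

View pics/w2.png

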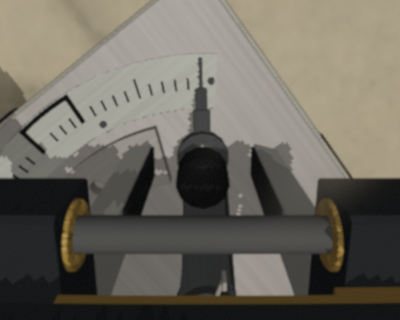

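The knob at about (203,175) in this crop is centred between the fingers at about 152 and 252. Now I close the gripper.

Emit:
{"fn": "send_rows", "kwargs": {"steps": [[[0, 0, 0], [0, 0, 0], 0.4], [[0, 0, 0], [0, 0, 0], 0.3], [[0, 0, 0], [0, 0, 0], 0.2], [[0, 0, 0], [0, 0, 0], 0.2], [[0, 0, 0], [0, 0, 0], 0.2]]}}

```text
time: 5.6
position: [0.5017, 0.0519, 0.0923]
tcp_rot: [0.625, -0.331, 0.625, 0.331]
ft_force: [-0.5, 0.0, 2.3]
gripper_width: 0.0253
```

Emit:
{"fn": "send_rows", "kwargs": {"steps": [[[0, 0, 0], [-0.003, 0, 0], 0.2], [[0, 0, 0], [-0.003, 0, 0], 0.2], [[0, 0, 0], [-0.003, 0, 0], 0.2], [[0, 0, 0], [-0.003, 0, 0], 0.2], [[0, 0, 0], [0, 0, 0], 0.2], [[0, 0, 0], [0, 0, 0], 0.2]]}}

```text
time: 6.2
position: [0.5015, 0.0518, 0.1038]
tcp_rot: [0.625, -0.331, 0.625, 0.331]
ft_force: [5.0, -1.1, -12.1]
gripper_width: 0.0251
```

```bash
python3 - <<'E'
from h import *
st=manip.read_state(); print(st["time"],st["position"],st["ft_force"].round(2),st["gripper_width"])
a=manip.read_camera("wrist"); cv2.imwrite("pics/w3.png",a)
for c in ("wrist",):
    for d in manip.cut_out(c,"knob_center")[:1]: print(c,d["confidence"],d["bbox"])
# plan: arc about pivot from current TCP, step per row in tool frame
o=np.array([.595,-.006]); p=st["position"][:2]; print("r",np.hypot(*(p-o)), "ang",np.arctan2(*(p-o)[::-1]))
print(rot(st).as_matrix().round(3))
E
```

```text
6.2 [0.50150828 0.05180665 0.10378266] [  4.97  -1.15 -12.14] 0.025068227653326784
wrist 0.95 [299.1, 268.5, 50.5, 57.4]
r 0.10991955895346149 ang 2.587820250401193
[[-0.    -0.827  0.562]
 [-0.     0.562  0.827]
 [-1.    -0.    -0.   ]]
```

Emit:
{"fn": "send_rows", "kwargs": {"steps": [[[-1.4, 0, 0], [0, 0, -0.00268], 0.2], [[-2.8, 0, 0], [0, -0.00013, -0.00536], 0.2], [[-2.8, 0, 0], [0, -0.00013, -0.00536], 0.2], [[-2.8, 0, 0], [0, -0.00013, -0.00536], 0.2], [[0, 0, 0], [0, 0, 0], 0.2]]}}

```text
time: 6.8
position: [0.4927, 0.0351, 0.1042]
tcp_rot: [0.595, -0.384, 0.594, 0.383]
ft_force: [4.7, -1.3, -12.3]
gripper_width: 0.0247
```

```bash
cat > chk.py <<'E'
from h import *
st=manip.read_state(); o=np.array([.595,-.006]); p=st["position"][:2]; a=np.arctan2(*(p-o)[::-1])%(2*np.pi); M=rot(st).as_matrix()
print(st["time"],st["position"].round(4),"r",np.hypot(*(p-o)).round(4),"theta",(a-2.588).round(4),"toolrot",((np.arctan2(M[1,2],M[0,2])-np.arctan2(.825,.565))).round(4))
f=st["ft_force"]; print("F tool y,z",(M.T@f)[1:].round(2),"fz",f[2].round(2),"w",st["gripper_width"].round(4))
E
python3 chk.py
```

```text
6.8 [0.4927 0.0351 0.1042] r 0.1103 theta 0.1717 toolrot 0.1754Traceback (most recent call last):
  File "chk.py", line 4, in <module>
    f=st["ft_force"]; print("F tool y,z",(M.T@f)[1:].round(2),"fz",f[2].round(2),"w",st["gripper_width"].round(4))
                                                                                     ^^^^^^^^^^^^^^^^^^^^^^^^^
AttributeError: 'float' object has no attribute 'round'
```

Emit:
{"fn": "send_rows", "kwargs": {"steps": [[[-2.8, 0, 0], [0, -0.0002, -0.00536], 0.2], [[-2.8, 0, 0], [0, -0.0002, -0.00536], 0.2], [[-2.8, 0, 0], [0, -0.0002, -0.00536], 0.2], [[-2.8, 0, 0], [0, -0.0002, -0.00536], 0.2], [[-2.8, 0, 0], [0, -0.0002, -0.00536], 0.2], [[-2.8, 0, 0], [0, -0.0002, -0.00536], 0.2], [[-2.8, 0, 0], [0, -0.0002, -0.00536], 0.2], [[-2.4, 0, 0], [0, -0.0002, -0.0046], 0.2], [[-1.2, 0, 0], [0, 0, -0.0023], 0.2], [[0, 0, 0], [0, 0, 0], 0.2], [[0, 0, 0], [0, 0, 0], 0.2]]}}

```text
time: 7.9
position: [0.4836, -0.0072, 0.1041]
tcp_rot: [0.506, -0.495, 0.505, 0.494]
ft_force: [4.8, 0.1, -12.7]
gripper_width: 0.0249
```

```bash
sed -i 's/st\["gripper_width"\].round(4)/round(st["gripper_width"],4)/' chk.py; python3 chk.py; python3 - <<'E'
from h import *
m=manip.camera_model("wrist"); np.save("m4.npy",m,allow_pickle=True)
a=manip.read_camera("wrist"); cv2.imwrite("pics/w4.png",a); cv2.imwrite("pics/w4c.png",cv2.resize(a[150:350,200:440],(720,600),interpolation=cv2.INTER_CUBIC))
E
```

```text
7.9 [ 0.4836 -0.0072  0.1041] r 0.1114 theta 0.5642 toolrot 0.5784
F tool y,z [-4.78  0.16] fz -12.66 w 0.0249
```

View pics/w4c.png

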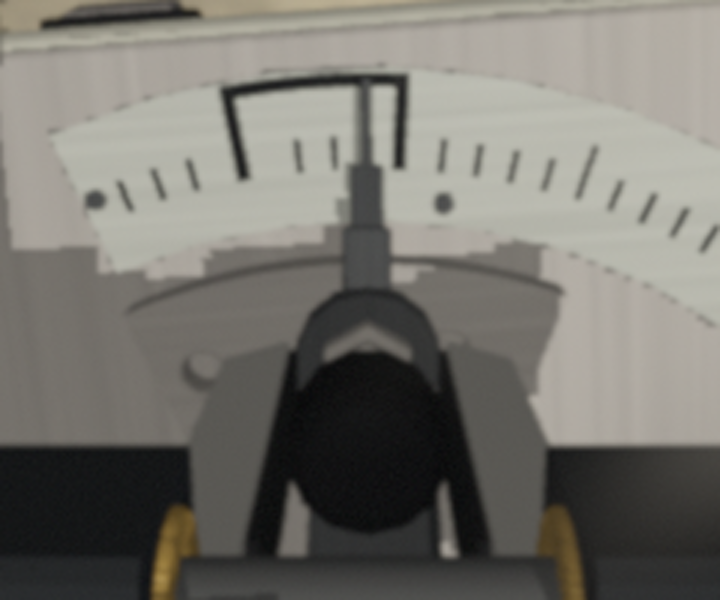

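The pointer is at x≈365, between the 0.51 mark (≈403) and the 0.73 mark (≈233), about where the hidden 0.55 mark would be. That puts θ≈0.555. Now I lower gently onto the plate.

Emit:
{"fn": "send_rows", "kwargs": {"steps": [[[0, 0, 0], [0.001, 0, 0], 0.2], [[0, 0, 0], [0.001, 0, 0], 0.2], [[0, 0, 0], [0.001, 0, 0], 0.2], [[0, 0, 0], [0, 0, 0], 0.2]]}}

```text
time: 8.35
position: [0.4836, -0.0072, 0.1011]
tcp_rot: [0.506, -0.495, 0.505, 0.494]
ft_force: [4.8, 0.3, -13.0]
gripper_width: 0.0252
```

Emit:
{"fn": "send_rows", "kwargs": {"steps": [[[0, 0, 0], [0.0005, 0, 0], 0.2], [[0, 0, 0], [0, 0, 0], 0.2]]}}

```text
time: 8.55
position: [0.4836, -0.0072, 0.1006]
tcp_rot: [0.506, -0.495, 0.505, 0.494]
ft_force: [4.6, -0.3, -12.1]
gripper_width: 0.0245
```

Emit:
{"fn": "send_rows", "kwargs": {"steps": [[[0, 0, 0], [0.0004, 0, 0], 0.2], [[0, 0, 0], [0, 0, 0], 0.2]]}}

```text
time: 8.75
position: [0.4836, -0.0072, 0.1003]
tcp_rot: [0.506, -0.495, 0.505, 0.494]
ft_force: [5.2, 0.9, -11.1]
gripper_width: 0.0249
```

Emit:
{"fn": "send_rows", "kwargs": {"steps": [[[0, 0, 0], [0.0003, 0, 0], 0.2], [[0, 0, 0], [0, 0, 0], 0.2]]}}

```text
time: 8.95
position: [0.4836, -0.0073, 0.1001]
tcp_rot: [0.506, -0.495, 0.505, 0.494]
ft_force: [4.5, 0.5, -10.2]
gripper_width: 0.025
```

Emit:
{"fn": "send_rows", "kwargs": {"steps": [[[0, 0, 0], [0.0002, 0, 0], 0.2], [[0, 0, 0], [0, 0, 0], 0.2]]}}

```text
time: 9.15
position: [0.4836, -0.0073, 0.1]
tcp_rot: [0.506, -0.495, 0.505, 0.494]
ft_force: [5.2, 0.4, -9.4]
gripper_width: 0.0252
```

Emit:
{"fn": "send_rows", "kwargs": {"steps": [[[0, 0, 0], [0.0005, 0, 0], 0.2], [[0, 0, 0], [0, 0, 0], 0.2]]}}

```text
time: 9.35
position: [0.4836, -0.0073, 0.0998]
tcp_rot: [0.506, -0.495, 0.505, 0.494]
ft_force: [4.0, 2.9, -5.4]
gripper_width: 0.0248
```

Emit:
{"fn": "send_rows", "kwargs": {"steps": [[[0, 0, 0], [0.0004, 0, 0], 0.2], [[0, 0, 0], [0, 0, 0], 0.2]]}}

```text
time: 9.55
position: [0.4837, -0.0073, 0.0995]
tcp_rot: [0.506, -0.495, 0.505, 0.494]
ft_force: [3.8, 3.3, 0.5]
gripper_width: 0.0247
```

Emit:
{"fn": "send_rows", "kwargs": {"steps": [[[0, 0, 0], [0, 0, 0], 0.27], [[0, 0, 0], [0, 0, 0], 0.29], [[0, 0, 0], [0, 0, 0], 0.31], [[0, 0, 0], [0, 0, 0], 0.31]]}}

```text
time: 9.95
position: [0.4815, -0.0081, 0.0982]
tcp_rot: [0.504, -0.494, 0.506, 0.495]
ft_force: [-0.2, -0.1, -0.4]
gripper_width: 0.029
```

```bash
python3 chk.py; python3 - <<'E'
from h import *
a=manip.read_camera("wrist"); cv2.imwrite("pics/w5.png",a); cv2.imwrite("pics/w5c.png",cv2.resize(a[150:350,200:440],(720,600),interpolation=cv2.INTER_CUBIC))
E
```

```text
9.95 [ 0.4815 -0.0081  0.0982] r 0.1135 theta 0.5717 toolrot 0.5804
F tool y,z [ 0.15 -0.14] fz -0.39 w 0.029
```

View pics/w5c.png

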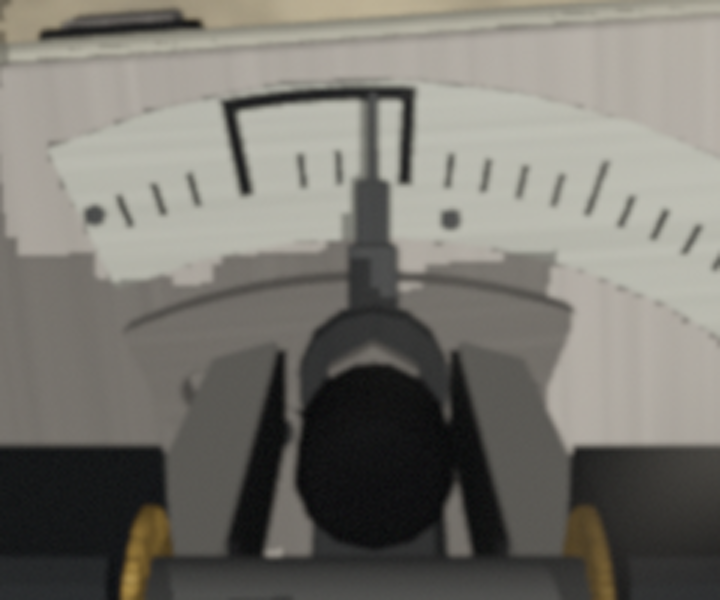

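The pin rides the plate. The pointer at x≈372 lies between the 0.51 mark (≈408) and the 0.60 mark (≈338), so about 0.557, and friction plus the right finger hold it. The gripper is only a loose cage now, so I push with that finger in small steps.

Emit:
{"fn": "send_rows", "kwargs": {"steps": [[[-0.5, 0, 0], [0, -0.0012, -0.001], 0.31], [[-0.5, 0, 0], [0, -0.0012, -0.001], 0.31], [[-0.5, 0, 0], [0, 0, -0.001], 0.31], [[-0.5, 0, 0], [0, 0, -0.001], 0.31], [[0, 0, 0], [0, 0, 0], 0.31]]}}

```text
time: 10.5
position: [0.4841, -0.0093, 0.0982]
tcp_rot: [0.497, -0.501, 0.496, 0.505]
ft_force: [-1.1, 7.9, 1.2]
gripper_width: 0.0294
```

Emit:
{"fn": "send_rows", "kwargs": {"steps": [[[-0.5, 0, 0], [0, 0, -0.001], 0.31], [[-0.5, 0, 0], [0, 0, -0.001], 0.31], [[0, 0, 0], [0, 0, 0], 0.31]]}}

```text
time: 10.8
position: [0.484, -0.0117, 0.0982]
tcp_rot: [0.492, -0.506, 0.492, 0.509]
ft_force: [-3.0, 5.5, 1.4]
gripper_width: 0.0292
```

```bash
python3 chk.py
```

```text
10.8 [ 0.484  -0.0117  0.0982] r 0.1111 theta 0.6045 toolrot 0.6317
F tool y,z [2.83 5.58] fz 1.42 w 0.0292
```

Emit:
{"fn": "send_rows", "kwargs": {"steps": [[[-0.5, 0, 0], [0, 0, -0.001], 0.31], [[-0.3, 0, 0], [0, 0, -0.001], 0.31], [[0, 0, 0], [0, 0, 0], 0.31]]}}

```text
time: 11.1
position: [0.4847, -0.0148, 0.0983]
tcp_rot: [0.488, -0.51, 0.489, 0.512]
ft_force: [-2.3, 2.5, 0.2]
gripper_width: 0.0292
```

Emit:
{"fn": "send_rows", "kwargs": {"steps": [[[-0.3, 0, 0], [0, 0, -0.001], 0.31], [[-0.3, 0, 0], [0, 0, -0.001], 0.31], [[0, 0, 0], [0, 0, 0], 0.31]]}}

```text
time: 11.4
position: [0.4848, -0.0177, 0.0983]
tcp_rot: [0.485, -0.513, 0.486, 0.514]
ft_force: [-2.6, 2.8, -0.2]
gripper_width: 0.029
```

```bash
python3 chk.py
```

```text
11.4 [ 0.4848 -0.0177  0.0983] r 0.1109 theta 0.659 toolrot 0.6564
F tool y,z [2.4  2.92] fz -0.22 w 0.029
```

```bash
python3 - <<'E'
from h import *
a=manip.read_camera("wrist"); cv2.imwrite("pics/w6.png",a); cv2.imwrite("pics/w6c.png",cv2.resize(a[150:350,200:440],(720,600),interpolation=cv2.INTER_CUBIC))
E
```

```text
(no output)
```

View pics/w6c.png

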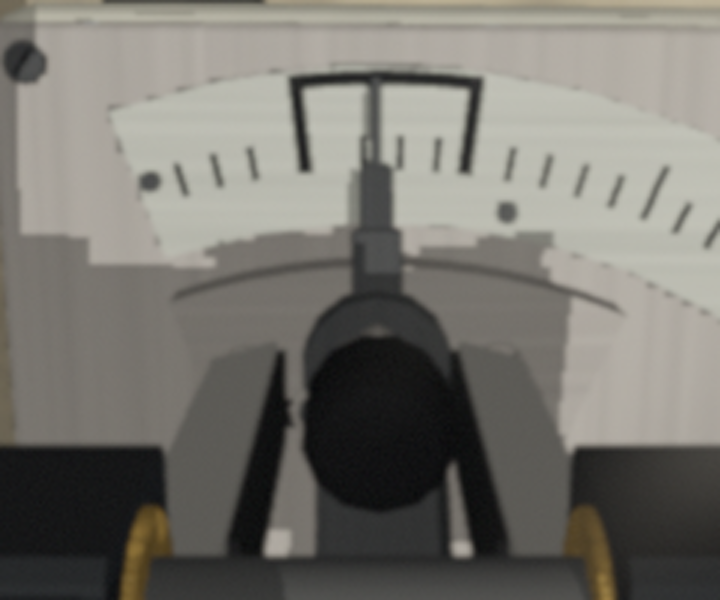

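The pointer at x≈375 lies between the 0.60 mark (≈399) and the 0.65 mark (≈362), so about 0.632. The knob has not dropped yet.

Emit:
{"fn": "send_rows", "kwargs": {"steps": [[[-0.2, 0, 0], [0, 0, -0.0007], 0.31], [[0, 0, 0], [0, 0, 0], 0.31]]}}

```text
time: 11.65
position: [0.4849, -0.0183, 0.0984]
tcp_rot: [0.485, -0.514, 0.485, 0.515]
ft_force: [-2.1, 3.8, -1.2]
gripper_width: 0.0291
```

Emit:
{"fn": "send_rows", "kwargs": {"steps": [[[-0.2, 0, 0], [0, 0, -0.0007], 0.31], [[0, 0, 0], [0, 0, 0], 0.31]]}}

```text
time: 11.85
position: [0.4854, -0.019, 0.0985]
tcp_rot: [0.484, -0.515, 0.484, 0.516]
ft_force: [-2.6, 3.7, -0.9]
gripper_width: 0.0292
```

Emit:
{"fn": "send_rows", "kwargs": {"steps": [[[-0.2, 0, 0], [0, 0, -0.0007], 0.31], [[0, 0, 0], [0, 0, 0], 0.31]]}}

```text
time: 12.05
position: [0.4855, -0.0194, 0.0985]
tcp_rot: [0.483, -0.516, 0.483, 0.517]
ft_force: [-3.2, 3.1, -1.5]
gripper_width: 0.0296
```

Emit:
{"fn": "send_rows", "kwargs": {"steps": [[[-0.2, 0, 0], [0, 0, -0.0007], 0.31], [[0, 0, 0], [0, 0, 0], 0.31]]}}

```text
time: 12.25
position: [0.4855, -0.0195, 0.0985]
tcp_rot: [0.483, -0.516, 0.482, 0.518]
ft_force: [-3.3, 5.3, -2.5]
gripper_width: 0.0292
```

```bash
python3 chk.py; python3 - <<'E'
from h import *
a=manip.read_camera("wrist"); cv2.imwrite("pics/w7.png",a); cv2.imwrite("pics/w7c.png",cv2.resize(a[150:350,200:440],(720,600),interpolation=cv2.INTER_CUBIC))
d=manip.cut_out("wrist","knob_center")[:1]; print([(x["bbox"],x["confidence"]) for x in d])
# knob width in earlier pics: dark pixel columns
for n in(5,6,7):
    g=cv2.cvtColor(cv2.imread(f"pics/w{n}.png"),cv2.COLOR_BGR2GRAY); 
    for r in(285,290,295): print(n,r,"".join(f"{v:4d}" for v in g[r,290:358:2]))
E
```

```text
12.25 [ 0.4855 -0.0195  0.0985] r 0.1103 theta 0.6765 toolrot 0.6698
F tool y,z [2.94 5.53] fz -2.53 w 0.0292
[([302.4, 260.8, 52.0, 58.7], 0.56)]
5 285   15  14  37  97 104  77  27  11  13  17  15  16  17  18  18  18  19  19  19  19  19  18  20  18  17  15  16  14  29  70  47  18  17  31
5 290   16  15  31  80 106  69  15  12  17  17  17  19  15  19  21  21  17  21  23  20  19  21  17  19  15  17  12  13  15  40  29  17  15  17
5 295   15  16  22  53  86  47   8  18  18  14  19  17  21  20  24  21  20  19  21  19  19  18  17  19  20  16  17  15  14  11  12  15  13  20
6 285   15  13  17  66 107  75  26  15  16  17  18  19  20  20  22  22  21  21  23  21  23  21  22  22  19  19  17  17  16  15  15  18  17  27
6 290   13  15  16  43  98  80  21  18  16  19  20  20  20  20  17  20  20  22  20  20  21  21  20  21  20  19  16  19  15  15  17  15  16  16
6 295   15  14  45 106 114  90  21  17  19  20  20  19  20  19  20  18  20  20  21  18  18  20  19  18  19  21  17  19  16  15  16  15  16  17
7 285   16  18  16  16  45 102  60  18  18  18  17  22  17  21  21  23  22  24  22  23  23  20  21  19  20  19  18  17  18  18  15  18  16  27
7 290   17  16  20  45  62  69  34  17  18  18  20  22  21  20  21  20  20  19  20  19  21  22  20  18  19  19  19  17  18  16  14  14  18  16
7 295   18  15  46 107 115  96  28  17  18  20  20  21  19  20  19  17  20  19  22  17  17  19  17  17  17  17  17  19  17  18  13  13  15  18
```

Emit:
{"fn": "send_rows", "kwargs": {"steps": [[[0, 0, 0], [0, 0, 0.0006], 0.31], [[0, 0, 0], [0, 0, 0.0005], 0.31], [[0, 0, 0], [0, 0, 0], 0.31]]}}

```text
time: 12.65
position: [0.4857, -0.0193, 0.0986]
tcp_rot: [-0.482, 0.517, -0.482, -0.517]
ft_force: [-3.6, 4.1, -2.2]
gripper_width: 0.0292
```

```bash
python3 chk.py; python3 - <<'E'
from h import *
a=manip.read_camera("wrist"); s=manip.read_camera("side"); cv2.imwrite("pics/w8.png",a); cv2.imwrite("pics/s8.png",s)
c=cv2.resize(a[150:350,200:440],(720,600),interpolation=cv2.INTER_CUBIC); cv2.imwrite("pics/w8c.png",c)
E
```

```text
12.65 [ 0.4857 -0.0193  0.0986] r 0.1101 theta 0.6746 toolrot 0.6705
F tool y,z [3.27 4.38] fz -2.24 w 0.0292
```

View pics/w8c.png

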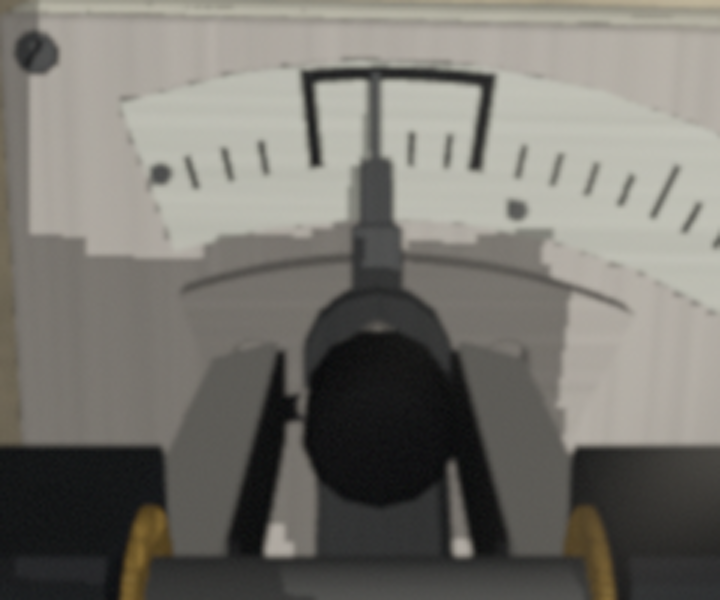

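The pointer now stands on the hidden 0.65 mark (x≈374), inside the working range. To tell the pin's height, I solve for the knob lift from its front and back rims in the pictures so far.

```bash
cat > lift.py <<'E'
from h import *
from scipy.optimize import brentq
m0=manip.camera_model("wrist"); st=manip.read_state()
def T(p,q): X=np.eye(4); X[:3,:3]=R.from_quat([q[1],q[2],q[3],q[0]]).as_matrix(); X[:3,3]=p; return X
C=m0["world_to_cam"]@T(st["position"],st["tcp_rot"]) # tcp->cam
def cam(p,q): m=dict(m0); m["world_to_cam"]=C@np.linalg.inv(T(p,np.array(q)/np.linalg.norm(q))); return m
def lifts(m,th,xf,yf,xb,yb,o=np.array([.595,-.006]),yaw=.065):
    u=-np.array([np.cos(th-.62+yaw),np.sin(th-.62+yaw)]); out=[]
    for x,y,r,z0 in((xf,yf,.123,.0955),(xb,yb,.097,.1205)):
        f=lambda L:proj("wrist",[*(o+r*u),z0+L],m)[1]-(150+(y+.5)/3-.5)
        out.append(round(1e3*brentq(f,-.03,.04),1))
    return out
E
python3 - <<'E'
from lift import *
for n,p,q,th,yf,yb in(("w4",[.4836,-.0072,.1041],[.506,-.495,.505,.494],.556,350,532),("w5",[.4815,-.0081,.0982],[.504,-.494,.506,.495],.556,365,548),("w6",[.4848,-.0177,.0983],[.485,-.513,.486,.514],.632,336,512),("w8",st["position"],st["tcp_rot"],.65,332,508)):
    print(n,lifts(cam(p,q),th,0,yf,0,yb))
E
```

```text
w4 [18.7, 8.1]
w5 [14.7, 3.7]
w6 [7.3, -3.3]
w8 [7.5, -3.0]
```

Relative to w4 (gripped, about 11.7 mm lift), the knob reads about 7.5 mm in w5, about 0.3 mm in w6 and about 0.6 mm now. So the pin has dropped, and the push met the hole wall. I release the finger slowly while still caging the knob, then recheck.

Emit:
{"fn": "send_rows", "kwargs": {"steps": [[[0, 0, 0], [0, 0, 0.0007], 0.31], [[0, 0, 0], [0, 0, 0.0007], 0.31], [[0, 0, 0], [0, 0, 0.0007], 0.33], [[0, 0, 0], [0, 0, 0.0007], 0.35], [[0, 0, 0], [0, 0, 0], 0.37], [[0, 0, 0], [0, 0, 0], 0.37]]}}

```text
time: 13.35
position: [0.4866, -0.0172, 0.0992]
tcp_rot: [-0.482, 0.518, -0.482, -0.516]
ft_force: [0.7, -0.1, -0.4]
gripper_width: 0.0348
```

```bash
python3 chk.py; python3 - <<'E'
from h import *
a=manip.read_camera("wrist"); cv2.imwrite("pics/w9.png",a)
c=cv2.resize(a[150:350,200:440],(720,600),interpolation=cv2.INTER_CUBIC); cv2.imwrite("pics/w9c.png",c)
E
```

```text
13.35 [ 0.4866 -0.0172  0.0992] r 0.109 theta 0.6563 toolrot 0.6704
F tool y,z [-0.65 -0.19] fz -0.44 w 0.0348
```

View pics/w9c.png

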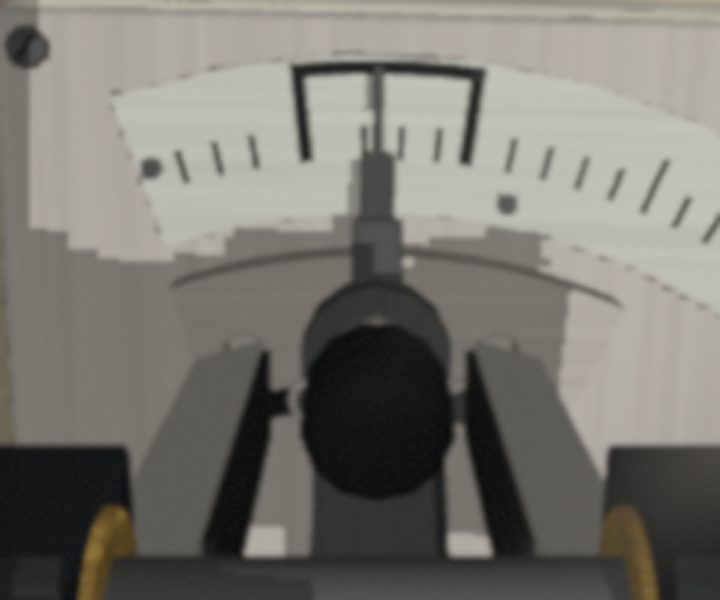

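The pointer at x≈377 lies between the 0.60 mark (401) and the 0.65 mark (364), so about 0.632. Both fingers are clear of the knob, whose rims are at y≈325 and 498.

```bash
python3 - <<'E'
from lift import *
print(lifts(cam(st["position"],st["tcp_rot"]),.632,0,325,0,498))
E
```

```text
[6.5, -4.7]
```

Emit:
{"fn": "send_rows", "kwargs": {"steps": [[[0, 0, 0], [0, 0, 0], 0.5], [[0, 0, 0], [0, 0, 0], 0.65], [[0, 0, 0], [0, 0, 0], 0.7], [[0, 0, 0], [0, 0, 0], 0.7], [[0, 0, 0], [-0.01, 0, 0], 0.7], [[0, 0, 0], [-0.02, 0, 0], 0.7], [[0, 0, 0], [-0.03, 0, 0], 0.7], [[0, 0, 0], [-0.04, 0, 0], 0.7], [[0, 0, 0], [-0.04, 0, 0], 0.7], [[0, 0, 0], [0, 0, 0], 0.7], [[0, 0, 0], [0, 0, 0], 0.7]]}}

```text
time: 14.5
position: [0.4859, -0.0166, 0.2398]
tcp_rot: [-0.483, 0.518, -0.482, -0.516]
ft_force: [-0.0, -1.2, -0.5]
gripper_width: 0.0656
```

```bash
python3 chk.py; python3 - <<'E'
from h import *
m=manip.camera_model("wrist"); a=manip.read_camera("wrist"); cv2.imwrite("pics/w10.png",a); np.save("m10.npy",m,allow_pickle=True)
for d in manip.cut_out("wrist","knob_center")[:1]:
    ys,xs=np.nonzero(d["mask"]); print(d["confidence"],d["bbox"],xs.mean(),ys.mean())
s=manip.read_camera("side"); cv2.imwrite("pics/s10.png",s)
for d in manip.cut_out("side","knob_center")[:1]: print(d["confidence"],d["bbox"])
for z in(0,.004,.008): 
  for th in (.64,):
    u=-np.array([np.cos(th-.62+.065),np.sin(th-.62+.065)]); o=np.array([.595,-.006])
    print(z,"wrist",proj("wrist",[*(o+.11*u),.108+z],m).round(1),"side",proj("side",[*(o+.11*u),.108+z]).round(1))
b=cv2.resize(a[150:350,200:440],(720,600),interpolation=cv2.INTER_CUBIC); cv2.imwrite("pics/w10c.png",b)
E
```

```text
14.5 [ 0.4859 -0.0166  0.2398] r 0.1096 theta 0.6502 toolrot 0.6703
F tool y,z [ 0.11 -1.23] fz -0.5 w 0.0656
0.71 [0.0, 144.4, 453.4, 192.0] 273.1575503976327 246.36182263732198
0.48 [307.9, 244.8, 9.2, 14.5]
0 wrist [323.7 229.3] side [311.3 250.4]
0.004 wrist [323.7 230.3] side [311.3 249.1]
0.008 wrist [323.8 231.2] side [311.4 247.8]
```

View pics/w10c.png

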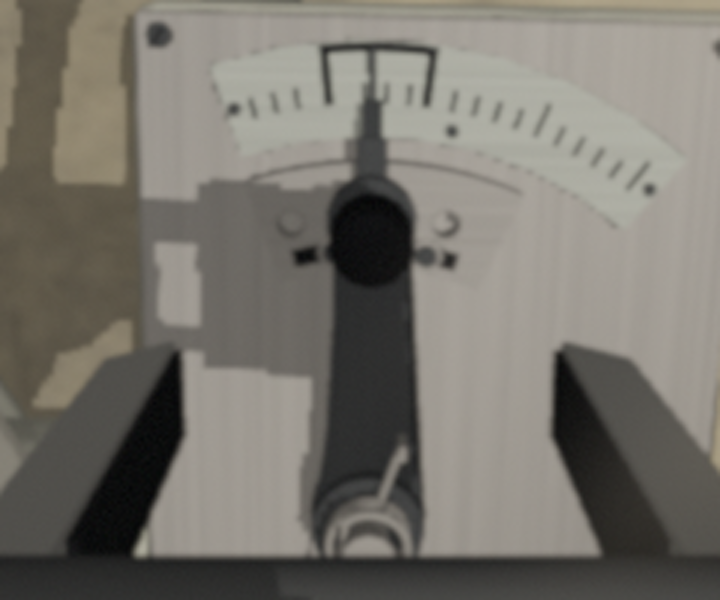

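The arm is free of the gripper. The pointer at x≈371 stands between the heavy marks (325 and 432), and the knob is midway between the two visible outer holes (292 and 445). I check the loose objects and hand in.

```bash
python3 - <<'E'
from h import *
manip.read_camera("top")
for n in("jar_honey","timer","bench_scraper"):
    for d in manip.cut_out("top",n)[:1]: print(n,[round(v,1) for v in d["bbox"]],round(d["confidence"],2))
a=cv2.imread("pics/w10.png").astype(int); b=manip.read_camera("wrist").astype(int); print("change",abs(a-b)[150:350,200:440].mean())
manip.job_done(); print(manip.read_state()["time"])
E
```

```text
jar_honey [173.1, 217.3, 31.1, 30.5] 0.68
bench_scraper [420.2, 242.2, 68.8, 68.5] 0.92
change 3.9286527777777778
the job is handed in; nothing more can be done
the job is handed in; nothing more can be done
```

I lifted the knob about 12 mm, swung the arm to about 0.56 rad and set the pin on the plate until the wrist's vertical force read about 0. I then opened the gripper to a loose cage and pushed the knob sideways with one finger at 3–8 N until the pin fell into the middle hole. After that I backed the finger off, opened up and rose clear, and handed the job in at about 15 s.

**Pointer:** with the gripper clear it stood at about 0.63 rad, between the heavy marks. The knob sat midway between the two visible outer holes.

**Pin:** the pictures put the knob about 12 mm lower than when I held it lifted. That matches fully home to about 1 mm, as a difference between pictures. The absolute rim heights disagreed with each other by about 11 mm, so I used only the differences. The arm also stopped at the hole's wall in both directions.

**Weaker checks:**
- **Loose objects:** the jar and the scraper were found where they were, within a few pixels. The network missed the timer in the last picture; the tool did not go near it after the start.
- **Arm staying put:** the last two wrist pictures differed by a mean of 3.9 grey levels. I put that down to noise but did not look into it.

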